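# Ratchet the swing clamp shut over a peg practice board

### The job

Clamp down the peg practice board: swing the ratchet wrench that sits on the clamp of the board's base plate back and forth until the clamp toe has turned clockwise all the way round to its stop and lies straight over the board's edge. Turn it with the wrench only, never push the toe by hand, leave the wrench on the empty base plate alone, and let go at the end.

Things in the scene. Friction and masses are not known exactly. Their poses are not given: they have to be found in the camera images.
- dock: Fixed aluminium plate, 220 x 160 x 10 mm, that carries the black and white peg board. Origin: on the clamp's vertical axis, at the table; x: the way the closed toe points, over the board. Board at x 38 to 158 mm, its black edge 32 mm high, its pegs 66 mm. Two pins 68 mm high, 50 mm from the axis, flank the wrench handle and stop its swing 0.35 rad either side of the plate's -x.
- toe: Dark steel finger of the clamp on the peg board's plate, 18 mm wide, reaching 79 mm from the clamp's vertical axis, 36 to 46 mm above the table. Origin on that axis at the table, x along the finger. Starts open, 86 to 97 degrees anticlockwise from above of the plate's x; turns clockwise to a stop pin at the plate's x. Stiff (0.2 N m), stays where left. Not to be pushed directly.
- wrench_grip (a point): Middle of the black handle (85 x 20 x 14 mm, free below) of the ratchet wrench on the peg board's clamp: 58 mm high, 125 mm from the clamp's axis, about which it only turns. x points to that axis. Swung clockwise from above (handle end towards the plate's +y) it drives the toe, 2 N at the grip; anticlockwise it slips freely. With the toe at its stop it slips at about 4 N, harmlessly.
- spare_wrench_grip (a point): The same point on the like wrench of the like clamp on the other, empty plate. Leave it alone.

How it is judged (in metres and radians):
At the end, for the whole second after the job is handed in: the clamp toe of the peg board's base plate lies along the plate's x axis, over the board's edge, to within 0.2 rad (11 degrees) and at rest, and the wrench of the empty base plate is within 20 mm of where it was (angle between the x axis of toe and the x axis of dock, either way round below 0.2 rad and angular speed of toe below 0.1 rad/s and distance of spare_wrench_grip from where it was at the start of the episode below 0.02 m); the robot touches nothing.
It fails at once if the toe is pushed directly by the robot (contact force between toe and the fingers above 1 N or contact force between toe and the arm above 1 N).
It fails at once if the wrench of the empty base plate is moved by more than 20 mm (distance of spare_wrench_grip from where it was at the start of the episode above 0.02 m).
It also fails if it takes over 48 s, if anything falls off the work surface, if the arm or the gripper's body presses on something with over 40 N, if the wrist force passes 120 N, or if a joint passes its speed limit or range.

### The arm

A 6-joint arm with a two-finger parallel gripper is mounted at the origin on the work surface. World frame = base frame: x ahead of the robot, y to its left, z up, the work surface at z = 0. Lengths are in mm, angles in rad, forces in N, time in s.
With the tool pointing down it reaches from about 400 to 925 mm from the base axis. Payload 12.5 kg.
Tool frame: the origin (TCP) lies at the very end of the fingers, on their centre line; the grasp point (between the pads) lies 19 mm behind it; x points along the fingers, y is the direction in which the jaws open and shut, and the axes are right-handed (so a half turn about x gives the same grasp; the last joint's range is limited). The gripper opens to 95 mm and grips with 3 to 60 N. Pads are 20 mm wide; open, the fingers measure 119 mm over their backs; the gripper's body (75 mm by 180 mm) begins 59 mm behind the grasp point.
Start: joints at [-0.106, 0.491, 1.559, -0, 1.092, -0.106], TCP at [625.017, 0.021, 214.661] pointing down, gripper open.
Joint ranges: [-3.1, 3.1], [-0.84, 2.19], [0.05, 2.79], [-1.13, 4.28], [0.06, 2.93], [-2.69, 2.69]. Speed limits (rad/s): [2.22, 2.22, 2.79, 3.14, 3.14, 3.14].

### API

Orientations are given as [roll, pitch, yaw] about the fixed x, y, z axes, in that order (R = Rz(yaw) Ry(pitch) Rx(roll)).
In Python, from cell import * gives the robot as it stands.
- The arm moves only by the tool step_arm, never from a script. Its argument "steps" is a list of rows, each a list of 4 numbers: the shift along the tool's x, y, z in units of 50 mm (1.0 is 50 mm), then the turn about the tool's x in units of 8 degrees (1.0 is 8 degrees). A call has 1 to 20 rows; each row shifts and turns the commanded pose from where the row before left it, along the tool's axes as they then stand; what a row does not reach is not made up. A row lasts 1/8 s, in which the tool goes at most 62.5 mm and 10.7 degrees, less where a joint would pass 70% of its speed; a pose out of reach is approached as far as the arm can. A call is refused whole if a number of a shift passes 1 or a number of a turn 1, either way. A call with a gripper value outside its range is refused whole. "jaw" is the closure, from 0 (fully open) to 1 (shut), set as the call begins (left out, the last holds). The fingers move at their own pace and stop on an object; the grip force is fixed at half the most. Time passes only in rows, so rows that do not move let the fingers close. It gives the time, the measured TCP pose, the force and the opening at its end, in the units of the state.
- state(): the state, without advancing time (a new reading comes with each control period).
- read_camera(name): name is "scene" or "side" or "wrist"; returns the picture (480x640x3 uint8, red, green, blue); there is no depth.
- camera_info(name): a dict with "mtx" (3x3 intrinsics, pixels), "k1" (the pictures are not rectified: a ray, as slopes to the right and down, at radius r is drawn at 1 + k1 r^2 times it, then the intrinsics apply), "eye" and "attitude" of the camera in the world; the wrist camera has in their place "hand_eye" (4x4, takes a point from camera to tool coordinates, whose origin is the TCP and whose axes are the tool frame's). Camera axes: x right, y down, z forward; pixel columns grow to the right and rows downward; lengths in mm; the calibration is good to about 2 mm. A picture is of the moment at which its call begins: read the wrist's pose just before it. camera_info takes no time and is no camera call.
- job_done(): hands the job in, once; it reports no verdict.
The state is a dict: "t": time; "joints": joint angles; "qvel": joint speeds; "tau": joint torques, N m; "eef_pos": TCP position; "tcp_rot": TCP orientation; "ft_force": force on the tool from outside, world axes, zero at the start; "moment": the same for the moment, N m; "opening": opening from 0.0 (shut) to 1.0 (fully open).
Only numpy, scipy, OpenCV 4.12 (cv2) and the standard library are available. Lean on these libraries where they do the work, as an engineer would, in place of code of your own. Each camera call takes 0.05 s, during which the arm holds its last target.

## Working session

There is one attempt and no reset: what is moved stays moved. The work goes in short steps, Python scripts to look and compute and a tool call to move; the robot and the scene stay as the last step left them, time stands still between calls to the robot, and variables do not carry over. Pictures are saved under pics/ and viewed, and the job is handed in when it is done.

Besides the shell and the picture viewer there is one more tool, called after "Emit:" by a JSON object that holds its "api" and its "payload". step_arm: Moves the arm, as the interface text tells. Its arguments: {"type":"object","properties":{"steps":{"type":"array","items":{"type":"array","items":{"type":"number"}}},"jaw":{"type":"number"}},"required":["steps"]}

```bash
mkdir -p pics; python3 - <<'E'
from cell import *
import cv2
for n in("scene","side","wrist"):
    im=read_camera(n); cv2.imwrite(f"pics/{n}0.png",im[...,::-1]); print(n,camera_info(n))
print(state())
E
```

```text
scene {'mtx': array([[433.53196927,   0.        , 314.80660412],
       [  0.        , 433.53196927, 235.8984771 ],
       [  0.        ,   0.        ,   1.        ]]), 'k1': -0.028012898699993693, 'eye': array([1084.15447372,  237.18926788,  489.78775969]), 'attitude': array([-2.17722911,  0.02051894,  1.99364766])}
side {'mtx': array([[474.74376817,   0.        , 317.21337458],
       [  0.        , 474.74376817, 243.49964216],
       [  0.        ,   0.        ,   1.        ]]), 'k1': -0.0660981296757827, 'eye': array([ 250.64926826, -476.60363908,  580.27473114]), 'attitude': array([-2.31109894, -0.0067472 , -0.54681549])}
wrist {'mtx': array([[374.37208022,   0.        , 325.98188718],
       [  0.        , 374.37208022, 238.04146331],
       [  0.        ,   0.        ,   1.        ]]), 'k1': -0.02760736644804813, 'hand_eye': array([[ 5.83576607e-04, -2.82415320e-01,  9.59292055e-01,
        -1.69542004e+02],
       [ 9.99999468e-01, -6.51557432e-04, -8.00158922e-04,
         5.55723155e-01],
       [ 8.51011005e-04,  9.59292011e-01,  2.82414789e-01,
        -7.93256531e+01],
       [ 0.00000000e+00,  0.00000000e+00,  0.00000000e+00,
         1.00000000e+00]])}
{'t': 0.15, 'joints': array([-1.05593667e-01,  4.91421400e-01,  1.55930949e+00,  1.00572161e-05,
        1.09168026e+00, -1.05608370e-01]), 'qvel': array([ 0.00169908, -0.00144208, -0.00071783,  0.00017752,  0.00030027,
       -0.00038084]), 'tau': array([ 3.16444048e-04, -6.12899423e+01, -2.58276522e+01,  6.91918633e-02,
        4.73701756e-02, -5.07232733e-05]), 'eef_pos': array([6.24828729e+02, 4.72739433e-02, 2.14195782e+02]), 'tcp_rot': array([-1.6873035 ,  1.56997778,  3.02509555]), 'ft_force': array([ 0.10663153, -0.1484906 , -0.69110359]), 'moment': array([ 0.0235358 ,  0.05038662, -0.05377511]), 'opening': 0.998765024587257}
```

View pics/scene0.png

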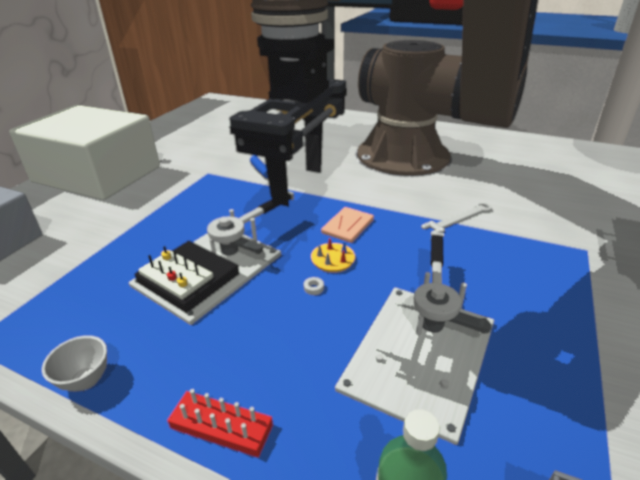

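View pics/side0.png

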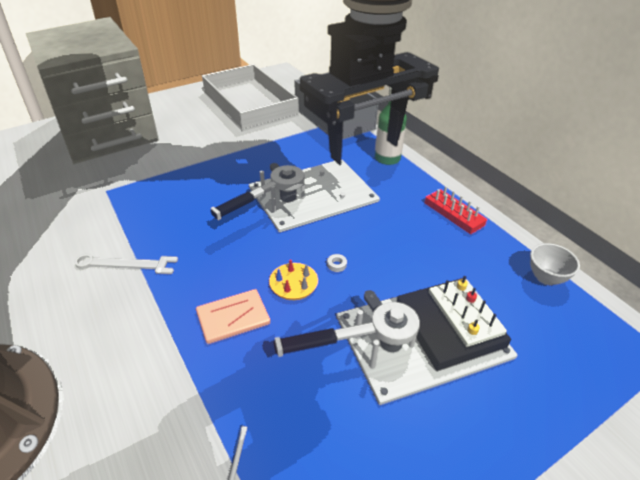

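View pics/wrist0.png

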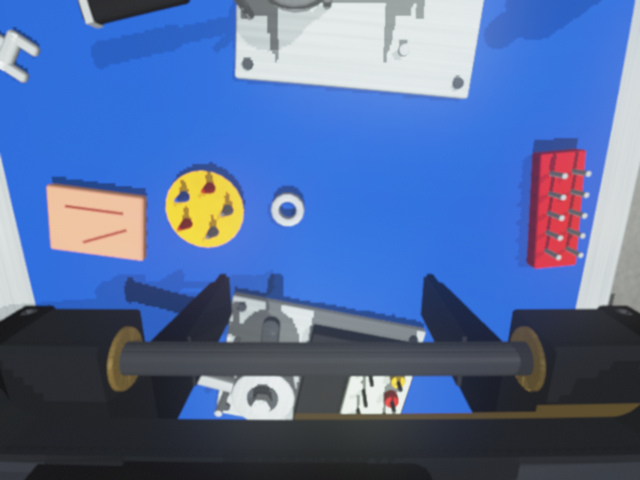

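The side picture shows the peg board's plate in front: hub near (396,318), black handle from about (268,347) to (337,337), and the toe behind it at (372,300). Next I'll zoom in and triangulate.

```bash
cat > h.py <<'E'
import numpy as np,cv2
from cell import *
from scipy.spatial.transform import Rotation as Ro
def cam(n,st=None):
    c=camera_info(n)
    if n=="wrist":
        T=np.eye(4);T[:3,:3]=Ro.from_euler('xyz',st['tcp_rot']).as_matrix();T[:3,3]=st['eef_pos'];T=T@c['hand_eye']
        return c,T[:3,:3],T[:3,3]
    return c,Ro.from_euler('xyz',c['attitude']).as_matrix(),np.array(c['eye'])
def pz(n,uv,z,st=None):
    c,R,e=cam(n,st);K=c['mtx'];d=(np.array(uv,float)-K[:2,2])/K[0,0]
    s=d.copy()
    for _ in range(20): s=d/(1+c['k1']*(s@s))
    w=R@np.r_[s,1];return e+w*(z-e[2])/w[2]
def proj(n,p,st=None):
    c,R,e=cam(n,st);q=R.T@(np.array(p,float)-e);s=q[:2]/q[2];s=s*(1+c['k1']*(s@s));return c['mtx'][:2,:2]@s+c['mtx'][:2,2]
E
python3 - <<'E'
from h import *
st=state();print(proj("scene",st['eef_pos']),proj("side",st['eef_pos']))
a=cv2.imread("pics/side0.png")[260:420,240:540];cv2.imwrite("pics/s0z.png",cv2.resize(a,None,fx=2.6,fy=2.6,interpolation=2))
a=cv2.imread("pics/scene0.png")[170:330,120:320];cv2.imwrite("pics/c0z.png",cv2.resize(a,None,fx=3.5,fy=3.5,interpolation=2))
E
```

```text
[298.3334854  185.72754045] [364.64298768 150.93974733]
```

View pics/s0z.png

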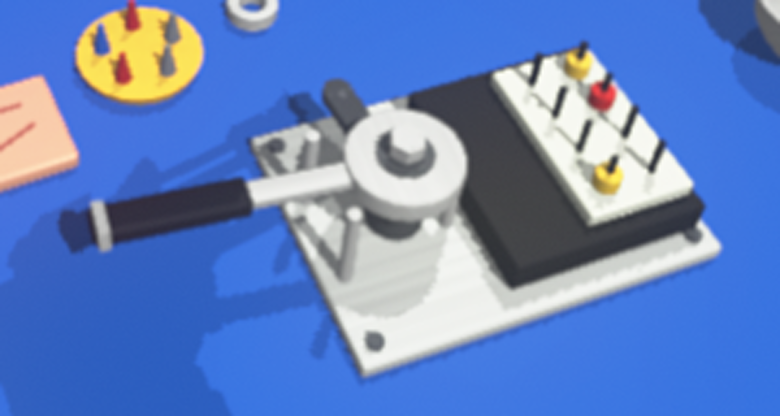

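View pics/c0z.png

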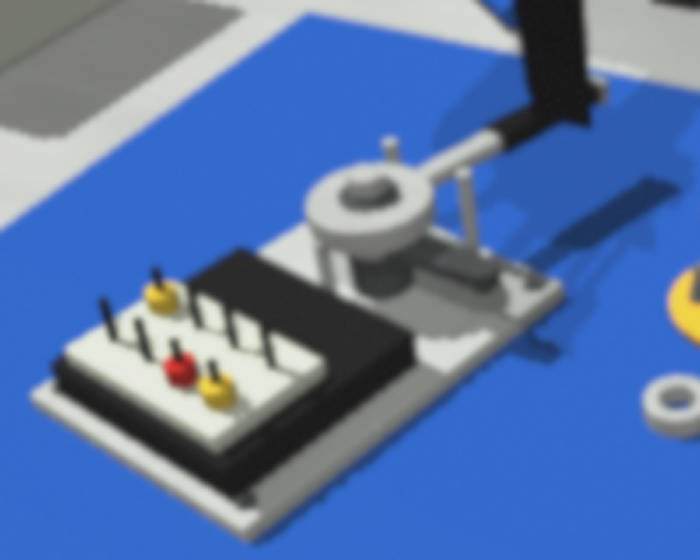

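```bash
python3 - <<'E'
from h import *
S=lambda u,v:(u/2.6+240,v/2.6+260)
C=lambda u,v:(u/3.5+120,v/3.5+170)
st=state()
for nm,n,p,z in [("backleft corner","side",S(250,140),10),("backright","side",S(362,370),10),("frontright","side",S(719,243),10),
 ("c backleft","scene",C(565,290),10),("c frontright","scene",C(32,392),10),("c frontleft","scene",C(250,535),10),
 ("pinR","side",S(354,213),68),("pinL","side",S(311,135),68),("c pinR","scene",C(390,143),68),("c pinL","scene",C(463,172),68),
 ("handle out(black end)","side",S(110,219),65),("handle in","side",S(250,194),65),("bolt","side",S(406,140),80),("c handle in","scene",C(500,140),65),
 ("toe tip","side",S(338,90),46),("c toe tip","scene",C(487,275),46),
 ("ring","scene",C(370,190),72),("ring","side",S(406,155),72)]:
    print(nm,pz(n,p,z).round(1))
E
```

```text
backleft corner [520.2 -97.1  10. ]
backright [ 487.6 -251.4   10. ]
frontright [ 703.  -294.3   10. ]
c backleft [530.9 -90.1  10. ]
c frontright [ 705.9 -293.1   10. ]
c frontleft [ 741.2 -134.    10. ]
pinR [ 512.  -202.3   68. ]
pinL [ 522.5 -149.6   68. ]
c pinR [ 517.8 -199.    68. ]
c pinL [ 527.9 -147.4   68. ]
handle out(black end) [ 406.1 -140.1   65. ]
handle in [ 474.9 -163.4   65. ]
bolt [ 556.5 -185.6   80. ]
c handle in [ 488.4 -148.2   65. ]
toe tip [ 566.6 -116.4   46. ]
c toe tip [ 576.4 -107.    46. ]
ring [ 565.9 -178.9   72. ]
ring [ 555.1 -188.9   72. ]
```

```bash
cat >> h.py <<'E'
AX=np.array([561.5,-183.]); X0=-0.195
def plan(th,z,r=125):
    "th = handle angle world; prints shift in tool axes units & turn"
    st=state();R=Ro.from_euler('xyz',st['tcp_rot']).as_matrix()
    t=np.r_[AX+r*np.array([np.cos(th),np.sin(th)]),z]
    d=R.T@(t-st['eef_pos'])/50
    y=R[:,1];want=th-np.pi/2;cur=np.arctan2(y[1],y[0]);e=(want-cur+np.pi/2)%np.pi-np.pi/2
    # rotation about tool x (down) by +a turns world yaw by -a
    print("pos",st['eef_pos'].round(1),"target",t.round(1),"tool shift",d.round(3),"turn units",round(-e/np.deg2rad(8),3),"tool y,z",R[:,1].round(3),R[:,2].round(3),"x",R[:,0].round(3))
E
python3 -c "
from h import *
plan(2.87,150)"
```

```text
pos [624.8   0.  214.2] target [ 441.1 -149.5  150. ] tool shift [ 1.287 -3.674  2.99 ] turn units -9.305 tool y,z [ 1.     0.    -0.001] [ 0. -1. -0.] x [-0.001  0.    -1.   ]
```

Emit:
{"api": "step_arm", "payload": {"steps": [[0,-0.46,0.374,0],[0,-0.46,0.374,0],[0,-0.46,0.374,0],[0,-0.46,0.374,0],[0,-0.46,0.374,0],[0,-0.46,0.374,0],[0,-0.46,0.374,0],[0,-0.46,0.374,0],[0.13,0,0,-0.93],[0.13,0,0,-0.93],[0.13,0,0,-0.93],[0.13,0,0,-0.93],[0.13,0,0,-0.93],[0.13,0,0,-0.93],[0.13,0,0,-0.93],[0.13,0,0,-0.93],[0.13,0,0,-0.93],[0.13,0,0,-0.93]], "jaw": 0.4}}

```text
t: 2.4
eef_pos: [441.0, -149.5, 149.3]
tcp_rot: [2.428, 1.571, 2.16]
ft_force: [1.1, 0.4, -0.4]
opening: 0.603
```

```bash
python3 - <<'E'
from h import *
plan(2.87,150)
st=state()
im=read_camera("wrist").copy()[...,::-1].copy();cv2.imwrite("pics/w1.png",im)
im=read_camera("side")[...,::-1].copy();cv2.imwrite("pics/s1.png",im)
import json;json.dump({k:np.array(st[k]).tolist() for k in('eef_pos','tcp_rot')},open('w1.json','w'))
print(st['t'],st['opening'],st['joints'].round(2),proj("wrist",st['eef_pos'],st))
E
```

```text
pos [ 441.  -149.5  149.3] target [ 441.1 -149.5  150. ] tool shift [-0.013  0.002  0.002] turn units 0.026 tool y,z [0.265 0.964 0.   ] [ 0.964 -0.265 -0.   ] x [-0.  0. -1.]
2.4 0.60329065164303 [-0.47  0.36  2.01  0.    0.77 -1.77] [326.85842619 295.00967367]
```

View pics/w1.png

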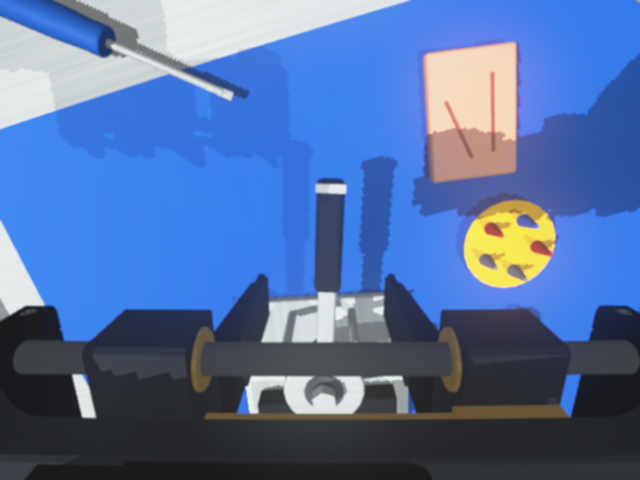

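View pics/s1.png

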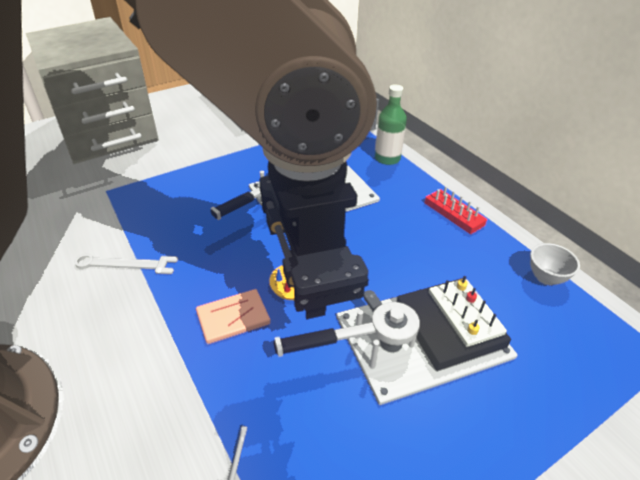

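The wrist picture shows the handle almost upright between the fingers, black part from (330,195) to (328,291), with the hub at (323,395).

```bash
python3 - <<'E'
from h import *
import json;st=json.load(open('w1.json'))
a=pz("wrist",(330.5,194),65,st);b=pz("wrist",(328,291),65,st);h=pz("wrist",(323,393),80,st)
print(a,b,h,(a+b)/2,np.arctan2(*(a-b)[1::-1]),np.linalg.norm(a-b))
m=((a+b)/2)[:2]-AX;print(np.linalg.norm(m),np.arctan2(m[1],m[0]))
E
```

```text
[ 406.98706019 -137.45628945   65.        ] [ 476.0641435  -158.14901543   65.        ] [ 550.06542635 -182.43443482   80.        ] [ 441.52560184 -147.80265244   65.        ] 2.850539645369699 72.10986304643936
125.03083414884948 2.856225954260193
```

Emit:
{"api": "step_arm", "payload": {"steps": [[0.3,0.036,0,0.1],[0.4,0,0,0],[0.4,0,0,0],[0.4,0,0,0],[0.4,0,0,0],[0.3,0,0,0],[0,0,0,0]]}}

```text
t: 3.38
eef_pos: [441.2, -147.7, 39.1]
tcp_rot: [2.944, 1.569, 2.655]
ft_force: [-0.9, -0.5, 0.3]
opening: 0.603
```

Emit:
{"api": "step_arm", "payload": {"steps": [[0,0,0,0],[0,0,0,0],[0,0,0,0],[0,0,0,0]], "jaw": 0.72}}

```text
t: 3.88
eef_pos: [441.6, -147.9, 39.9]
tcp_rot: [-0.137, 1.57, -0.424]
ft_force: [-0.1, 0.0, -0.3]
opening: 0.293
```

```bash
python3 - <<'E'
from h import *
plan(2.856,39)
for n in("wrist","side"):
    cv2.imwrite(f"pics/{n}2.png",read_camera(n)[...,::-1])
E
```

```text
pos [ 441.6 -147.9   39.9] target [ 441.6 -147.8   39. ] tool shift [ 0.018  0.002 -0.002] turn units -0.006 tool y,z [ 0.282  0.959 -0.   ] [ 0.959 -0.282  0.001] x [ 0.001 -0.    -1.   ]
```

View pics/wrist2.png

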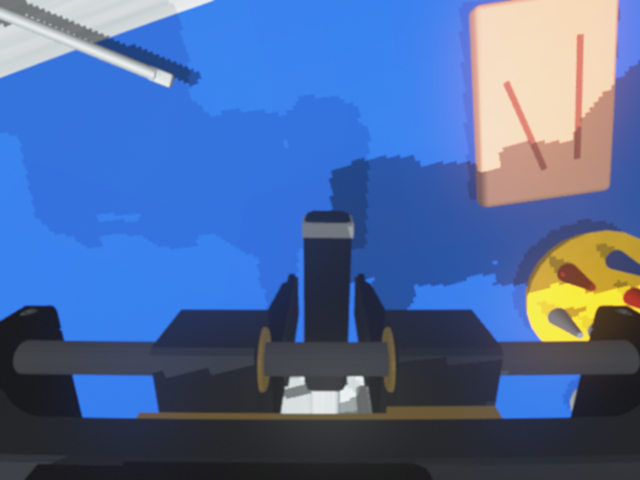

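View pics/side2.png

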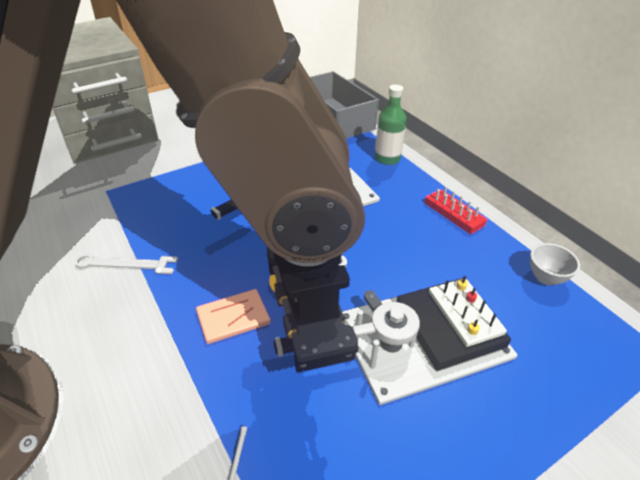

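The fingers straddle the handle, which is centred at (328,290) in the wrist picture. First clockwise stroke now.

Emit:
{"api": "step_arm", "payload": {"steps": [[0,0.25,0.0125,0.716],[0,0.25,0.0125,0.716],[0,0.125,0.003,0.358],[0,0,0,0]]}}

```text
t: 4.47
eef_pos: [454.2, -119.1, 39.7]
tcp_rot: [0.095, 1.57, -0.44]
ft_force: [-0.3, -1.4, 0.3]
opening: 0.279
```

```bash
python3 - <<'E'
from h import *
plan(2.606,39)
cv2.imwrite("pics/s3.png",read_camera("side")[...,::-1])
E
```

```text
pos [ 454.2 -119.1   39.7] target [ 454.  -119.2   39. ] tool shift [ 0.014 -0.004 -0.002] turn units 0.003 tool y,z [0.51 0.86 0.  ] [ 0.86 -0.51  0.  ] x [ 0. -0. -1.]
```

View pics/s3.png

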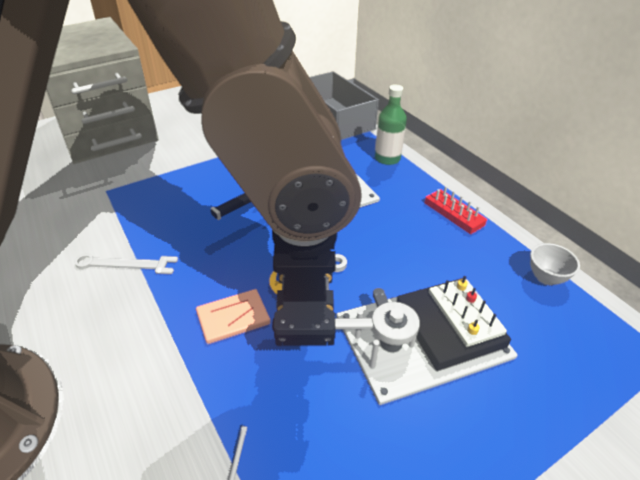

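Emit:
{"api": "step_arm", "payload": {"steps": [[0,-0.25,0.0125,-0.716],[0,-0.25,0.0125,-0.716],[0,-0.25,0.0125,-0.716],[0,-0.25,0.0125,-0.716],[0,-0.25,0.0125,-0.716],[0,-0.25,0.0125,-0.716],[0,-0.175,0.006,-0.5],[0,0,0,0]]}}

```text
t: 5.52
eef_pos: [437.3, -200.4, 39.6]
tcp_rot: [0.508, 1.571, 0.641]
ft_force: [-0.4, -0.4, -0.5]
opening: 0.284
```

Emit:
{"api": "step_arm", "payload": {"steps": [[0,0.25,0.0125,0.716],[0,0.25,0.0125,0.716],[0,0.25,0.0125,0.716],[0,0.25,0.0125,0.716],[0,0.25,0.0125,0.716],[0,0.25,0.0125,0.716],[0,0.175,0.006,0.5],[0,0,0,0]]}}

```text
t: 6.52
eef_pos: [454.0, -118.8, 39.7]
tcp_rot: [0.223, 1.571, -0.312]
ft_force: [0.1, -1.5, -0.3]
opening: 0.28
```

```bash
python3 - <<'E'
from h import *
plan(2.606,39)
cv2.imwrite("pics/s4.png",read_camera("side")[...,::-1])
E
```

```text
pos [ 454.  -118.8   39.7] target [ 454.  -119.2   39. ] tool shift [ 0.013 -0.008  0.005] turn units -0.0 tool y,z [0.51 0.86 0.  ] [ 0.86 -0.51  0.  ] x [ 0. -0. -1.]
```

View pics/s4.png

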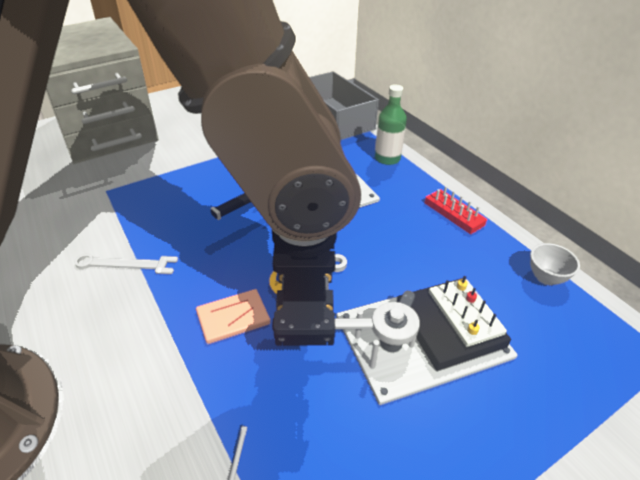

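The toe tip has gone from about (379,295) to (405,300), so the ratchet is driving it. Repeating the swing.

Emit:
{"api": "step_arm", "payload": {"steps": [[0,-0.25,0.0125,-0.716],[0,-0.25,0.0125,-0.716],[0,-0.25,0.0125,-0.716],[0,-0.25,0.0125,-0.716],[0,-0.25,0.0125,-0.716],[0,-0.25,0.0125,-0.716],[0,-0.175,0.006,-0.5],[0,0,0,0]]}}

```text
t: 7.58
eef_pos: [437.2, -200.4, 39.6]
tcp_rot: [1.658, 1.571, 1.791]
ft_force: [-0.3, -0.1, 0.5]
opening: 0.283
```

Emit:
{"api": "step_arm", "payload": {"steps": [[0,0.25,0.0125,0.716],[0,0.25,0.0125,0.716],[0,0.25,0.0125,0.716],[0,0.25,0.0125,0.716],[0,0.25,0.0125,0.716],[0,0.25,0.0125,0.716],[0,0.175,0.006,0.5],[0,0,0,0]]}}

```text
t: 8.57
eef_pos: [453.9, -118.7, 39.7]
tcp_rot: [0.031, 1.571, -0.505]
ft_force: [-0.3, -1.4, 0.4]
opening: 0.28
```

Emit:
{"api": "step_arm", "payload": {"steps": [[0,-0.25,0.0125,-0.716],[0,-0.25,0.0125,-0.716],[0,-0.25,0.0125,-0.716],[0,-0.25,0.0125,-0.716],[0,-0.25,0.0125,-0.716],[0,-0.25,0.0125,-0.716],[0,-0.175,0.006,-0.5],[0,0,0,0]]}}

```text
t: 9.57
eef_pos: [437.1, -200.3, 39.6]
tcp_rot: [1.974, 1.571, 2.107]
ft_force: [0.7, -0.7, 0.2]
opening: 0.286
```

Emit:
{"api": "step_arm", "payload": {"steps": [[0,0.25,0.0125,0.716],[0,0.25,0.0125,0.716],[0,0.25,0.0125,0.716],[0,0.25,0.0125,0.716],[0,0.25,0.0125,0.716],[0,0.25,0.0125,0.716],[0,0.175,0.006,0.5],[0,0,0,0]]}}

```text
t: 10.58
eef_pos: [453.7, -118.6, 39.6]
tcp_rot: [-3.066, 1.57, 2.681]
ft_force: [-0.3, 0.1, 1.0]
opening: 0.278
```

```bash
python3 - <<'E'
from h import *
plan(2.606,39)
cv2.imwrite("pics/s5.png",cv2.resize(read_camera("side")[260:420,300:540,::-1],None,fx=3,fy=3,interpolation=2))
E
```

```text
pos [ 453.7 -118.6   39.6] target [ 454.  -119.2   39. ] tool shift [ 0.012 -0.008  0.011] turn units 0.001 tool y,z [ 0.51  0.86 -0.  ] [ 0.86 -0.51 -0.  ] x [-0.  0. -1.]
```

View pics/s5.png

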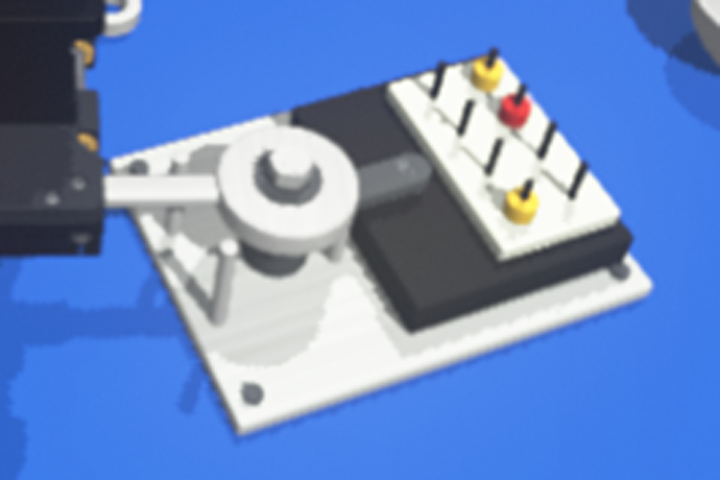

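The toe now lies over the board's black edge, with its tip near (430,165) in the zoomed picture and parallel to the plate edge. I'll make one more swing to be sure it has reached the stop, reading the force mid-stroke.

Emit:
{"api": "step_arm", "payload": {"steps": [[0,-0.25,0.0125,-0.716],[0,-0.25,0.0125,-0.716],[0,-0.25,0.0125,-0.716],[0,-0.25,0.0125,-0.716],[0,-0.25,0.0125,-0.716],[0,-0.25,0.0125,-0.716],[0,-0.175,0.006,-0.5],[0,0,0,0]]}}

```text
t: 11.62
eef_pos: [437.3, -200.4, 39.6]
tcp_rot: [-0.455, 1.571, -0.323]
ft_force: [0.3, 0.2, -1.0]
opening: 0.279
```

Emit:
{"api": "step_arm", "payload": {"steps": [[0,0.25,0.0125,0.716],[0,0.25,0.0125,0.716],[0,0.25,0.0125,0.716]]}}

```text
t: 12.0
eef_pos: [438.0, -162.0, 39.7]
tcp_rot: [-0.4, 1.57, -0.571]
ft_force: [1.7, -2.6, -1.3]
opening: 0.282
```

Emit:
{"api": "step_arm", "payload": {"steps": [[0,0.25,0.0125,0.716],[0,0.25,0.0125,0.716]]}}

```text
t: 12.25
eef_pos: [444.4, -137.8, 39.7]
tcp_rot: [-2.742, 1.571, -3.113]
ft_force: [-0.0, -0.2, -0.0]
opening: 0.279
```

Emit:
{"api": "step_arm", "payload": {"steps": [[0,-0.08,0,0],[0,0,0,0],[0,0,0,0]], "jaw": 0.5}}

```text
t: 12.62
eef_pos: [443.1, -142.5, 39.7]
tcp_rot: [0.212, 1.571, -0.155]
ft_force: [-0.3, 0.1, 0.8]
opening: 0.488
```

```bash
python3 - <<'E'
from h import *
st=state();print(st['opening'])
cv2.imwrite("pics/w6.png",read_camera("wrist")[...,::-1])
E
```

```text
0.4877403146086984
```

View pics/w6.png

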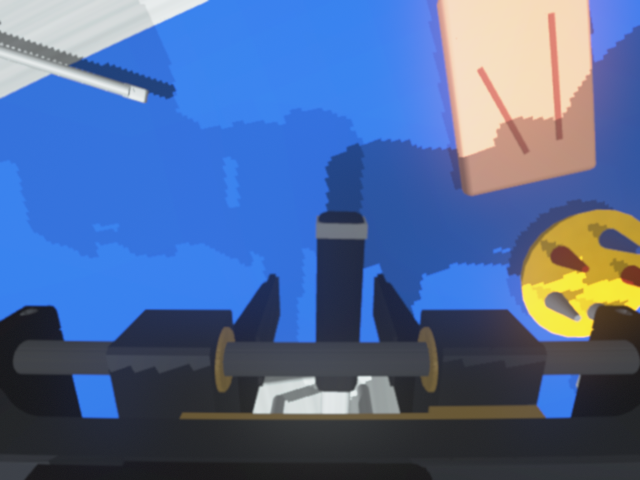

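The handle is clear of both pads but sits nearer the right-hand finger, so I'll re-centre and then lift.

Emit:
{"api": "step_arm", "payload": {"steps": [[0,0.06,0,0],[0,0,0,0],[-0.3,0,0,0],[-0.4,0,0,0],[-0.5,0,0,0],[-0.5,0,0,0],[-0.5,0,0,0],[-0.5,0,0,0],[0,0,0,0],[0,0,0,0]]}}

```text
t: 13.92
eef_pos: [444.0, -139.1, 174.0]
tcp_rot: [3.024, 1.57, 2.658]
ft_force: [-0.1, 0.4, 0.1]
opening: 0.501
```

```bash
python3 - <<'E'
from h import *
st=state()
a=read_camera("side")[...,::-1];cv2.imwrite("pics/s7.png",cv2.resize(a[260:420,240:540],None,fx=2.6,fy=2.6,interpolation=2))
a=read_camera("scene")[...,::-1];cv2.imwrite("pics/c7.png",a);cv2.imwrite("pics/c7z.png",cv2.resize(a[170:330,120:320],None,fx=3.5,fy=3.5,interpolation=2))
E
```

```text
(no output)
```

View pics/s7.png

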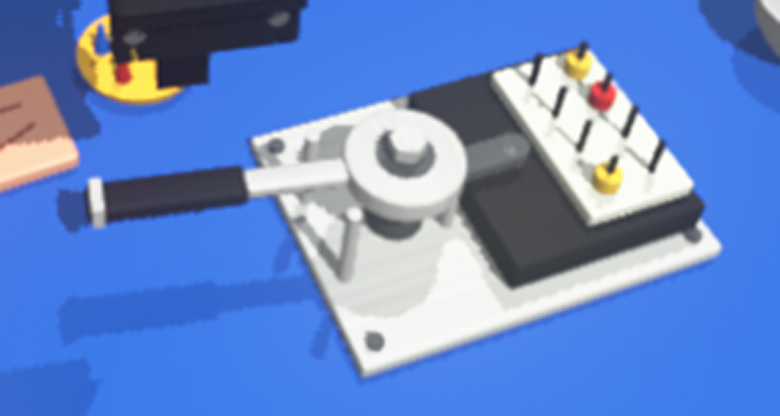

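View pics/c7z.png

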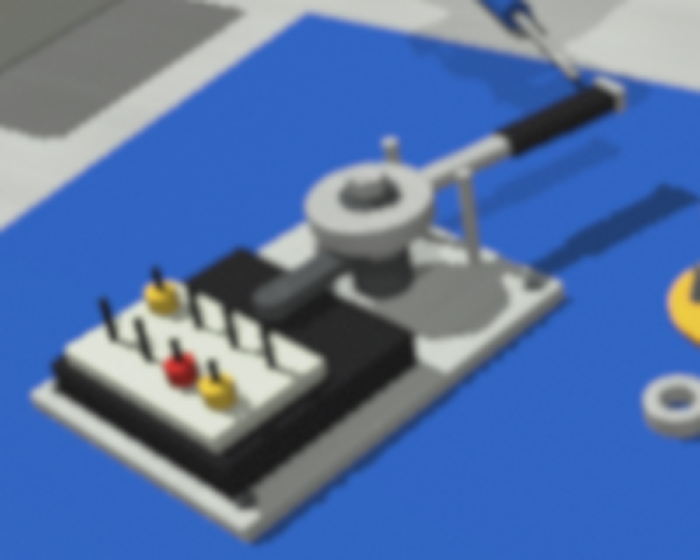

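View pics/c7.png

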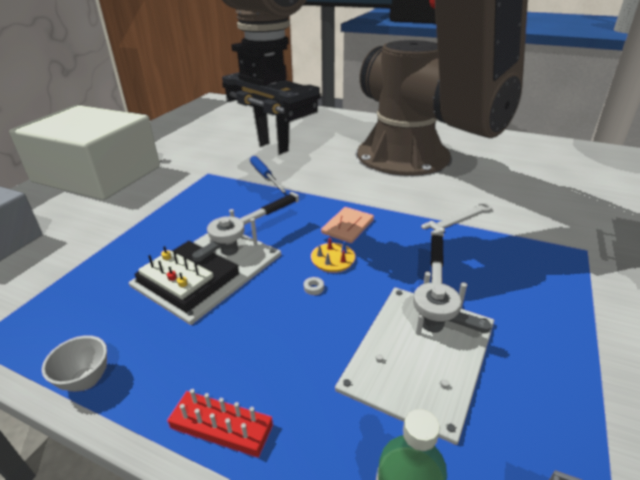

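```bash
python3 - <<'E'
from h import *
for n,p in(("side",(518/2.6+240,148/2.6+260)),("scene",(262/3.5+120,303/3.5+170))):
    t=pz(n,p,46)[:2]-AX; print(n,t,np.hypot(*t),np.arctan2(t[1],t[0])-X0)
E
```

```text
side [ 65.43735939 -19.72360377] 68.34521600074916 -0.09775168093858055
scene [ 77.25799643 -13.91704446] 78.50147858117305 0.016774104211651264
```

```bash
python3 -c "
from cell import *
print(job_done())"
```

```text
the job is handed in; nothing more can be done
None
```

The clamp toe is turned clockwise round to its stop and lies over the board's edge. I have handed the job in at about 14 s, but it reports no verdict.

- **How it was done:** I put the fingers loosely either side of the wrench handle and made one short and three full clockwise strokes. A fourth stroke, most of a swing, served as a check. I then opened the jaws and lifted clear to 174 mm.
- **Toe angle:** measured against one shared clamp axis, the side camera put the toe at -0.10 rad from the plate's x and the scene camera at +0.02 rad. The cameras disagree by up to about 10 mm on where the axis is. Using each camera's own estimate of the axis gives -0.03 and -0.05 rad. All four are within the 0.2 rad limit.
- **Stop:** during the check stroke the force was about 3 N, higher than the 1.4 N or so read at the ends of the earlier driving strokes, then fell to about 0. That fits the wrench slipping with the toe at its stop, though I took only two force readings.
- **Other checks:** the force on the raised gripper was near zero. By eye, the wrench on the empty plate had not moved in the scene picture; I did not measure it. No check failed.

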